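# Free, open and set the emergency lamp on the basin ledge

### The arm

A 6-joint arm with a two-finger parallel gripper is mounted at the origin on the work surface. World frame = base frame: x ahead of the robot, y to its left, z up, the work surface at z = 0. Lengths are in m, angles in rad, forces in N, time in s.
With the tool pointing down it reaches from about 0.35 to 0.975 m from the base axis. Payload 4.9 kg.
Tool frame: the origin (TCP) lies midway between the tips of the shut fingers; the grasp point (between the pads) lies 19 mm behind it; z points along the fingers, y is the direction in which the jaws open and shut (so a half turn about z gives the same grasp; the last joint's range is limited). The gripper opens to 85 mm and grips with 20 to 120 N. Pads are 22 mm wide; open, the fingers measure 114 mm over their backs; the gripper's body (76 mm by 85 mm) begins 54 mm behind the grasp point. The pads swing forward as they close: fully open they stand 13 mm farther back than shut.
Start: joints at [0.988, 0.053, 1.613, -0, 1.476, -0.119], TCP at [0.28, 0.559, 0.231] pointing down, gripper open.
Joint ranges: [-3.01, 3.01], [-1.01, 2.22], [0.06, 2.58], [-1.02, 4.17], [0.09, 2.62], [-3.14, 3.14]. Speed limits (rad/s): [2.57, 2.57, 3.14, 3.14, 3.14, 3.14].

### API

Orientations are given as a rotation vector (axis times angle).
In Python, from station import ctrl gives the robot as it stands.
- The arm moves only by the tool drive_tool, never from a script. Its argument "moves" is one flat list of numbers, 7 for each row, row after row: the turn, a rotation vector about the world's x, y, z in degrees, then the shift along the world's x, y, z in m, then the closure, from 0 (fully open) to 1 (shut). A call has exactly 5 rows; each row shifts and turns the commanded pose from where the row before left it; what a row does not reach is not made up. A row lasts 1/8 s, in which the tool goes at most 62.5 mm and 10.7 degrees, less where a joint would pass 70% of its speed; a pose out of reach is approached as far as the arm can. A call is refused whole if a number of a shift passes 0.0625 or a number of a turn 10.7, either way. A call with a gripper value outside its range is refused whole. The fingers move at their own pace and stop on an object; "newtons" is the grip in N (left out, the last holds). Time passes only in rows, so rows that do not move let the fingers close, or fill a call up. It gives the time, the measured TCP pose, the force and the opening at its end, in the units of the state.
- ctrl.get_obs(): the state, without advancing time (a new reading comes with each control period).
- ctrl.get_image(name): name is "scene" or "side" or "wrist"; returns the picture (420x560x3 uint8, red, green, blue); there is no depth.
- ctrl.get_calibration(name): a dict with "fx", "fy", "cx", "cy" (pixels), "k1" (the pictures are not rectified: a ray, as slopes to the right and down, at radius r is drawn at 1 + k1 r^2 times it, then the intrinsics apply), "rvec" (rotation vector, rad) and "tvec" (3), from world to camera coordinates, as OpenCV has them; the wrist camera has in their place "T_tool_cam" (4x4, takes a point from camera to tool coordinates, whose origin is the TCP and whose axes are the flange's). Camera axes: x right, y down, z forward; pixel columns grow to the right and rows downward; lengths in m; the calibration is good to about 2 mm. A picture is of the moment at which its call begins: read the wrist's pose just before it. get_calibration takes no time and is no camera call.
- ctrl.finish_job(): hands the job in, once; it reports no verdict.
The state is a dict: "t": time; "q": joint angles; "dq": joint speeds; "effort": joint torques, N m; "tool_pos": TCP position; "tool_rot": TCP orientation; "contact_force": force on the tool from outside, world axes, zero at the start; "wrist_torque": the same for the moment, N m; "opening": finger opening in m.
Only numpy, scipy, OpenCV 4.12 (cv2) and the standard library are available. Lean on these libraries where they do the work, as an engineer would, in place of code of your own. Each camera call takes 0.05 s, during which the arm holds its last target.

### The job

The power is about to go: get the emergency lamp on the basin ledge ready. Draw its red safety tab back fully, slide the teal hood fully open, then roll the edge of the knurled dimmer wheel with a fingertip until its orange bar rests on top, level with the green marks (click 6), leaving the hood open and the tab released. Do not push or knock over the toilet things around it.

Things in the scene. Friction and masses are not known exactly. Their poses are not given: they have to be found in the camera images.
- lamp: The emergency lamp: cream plastic case lying on its back, fixed to the ledge, 190 mm (its x) by 240 mm (its y), 60 mm tall (z up). Origin: centre of its underside; all 'lamp x/y/z' below are this body's axes, and lamp z = 60 mm is its top face. On top: the teal sliding hood (closed at the lamp's -y half), the red safety tab, a vent grille and, under the closed hood, the light panel and the dimmer wheel. The fixed things stand level, turned only about the vertical.
- tab (a joint): Red safety tab, m: 0 = locking, 0.026 = fully released (end stop). It slides towards lamp -x, about 1.5 N to move, and stays where left. While locking, its flat bar lies in front of the hood's tongue and stops the hood after about 3 mm. It must be drawn at least 0.022 to clear.
- tab_lug (a point): Centre of the tab's upright lug, which is 16 mm thick in lamp x, 18 mm wide in lamp y, from lamp z 60 to 92 mm; this point is at lamp z = 81 mm; locked at lamp (-58, 14) mm, it moves with the tab. From the lug a flat bar 10 mm tall and 18 mm wide runs on 50 mm to lamp +x. 25 mm or more is free all round the lug above the bar, save for the hood's corner at lamp (-25, -16) mm.
- hood (a joint): Teal sliding hood, m: 0 = closed, 0.108 = fully open (end stop). It slides towards lamp +y, about 1.5 N to move once the tab is released, and stays where left.
- hood_fin (a point): Centre of the cream fin on the hood's top, 70 mm long in lamp x, 12 mm thick in lamp y, 28 mm tall (lamp z 87 to 115 mm, this point at 101); closed at lamp (35, -66) mm, it moves with the hood. The hood is a shell 120 mm (x) by 100 mm (y), 27 mm high over the case, open at its -y end.
- wheel (a joint): Dimmer wheel, rad: 0 = dimmest stop, 2.79 = brightest stop, one click each 0.349 (20 degrees), so click n rests at 0.349 n; click 6 is 2.094. Growing values carry the wheel's top edge towards lamp +y. A sprung click holds it at each step (about 2 to 3 N at the rim to get over, more if rolled fast) and pulls it home from up to half a click off.
- wheel_crown (a point): Fixed point of the lamp, at the top of the wheel's edge over its axle: lamp (0, -68, 77.8) mm, midway between two small green marks on the case at either side of the wheel. The wheel, black and knurled, is 73.6 mm across its ridges, 24 mm wide, its axle along lamp x, 36.8 mm below this point. It stands 17.8 mm out of the case; covered until the hood is open.
- orange_bar (a point): Middle of the broad orange bar on the wheel's edge, 36.8 mm from the axle; turns with the wheel, comes up from the lamp -y side and coincides with wheel_crown at click 6. The ridges for the other clicks 0 to 8 are white. Ridges stand every 10 degrees (6.4 mm), 1.8 mm proud: a fingertip pressed on with a few newtons drives the edge without slip.
- mug: Bystander, loose: open steel mug, rim diameter 76 mm, 85 mm tall, small handle at its +y. Origin: centre of its underside.
- soap_dish: Bystander, loose: white soap dish 85 x 125 mm, 26 mm tall, with a pink soap rising to 31 mm. Origin: centre of its underside.
- brush_holder: Bystander, loose: square wooden toothbrush holder 70 x 70 mm, 95 mm tall, two brushes in it reaching 182 mm. Origin: centre of its underside.
- comb: Bystander, loose: blue plastic comb lying flat, about 44 x 180 mm (long way along its y), 6 mm thick. Origin: centre of its underside.
- shampoo: Bystander, loose: yellow bottle with green cap, 56 mm across, 150 mm tall. Origin: centre of its underside.
- cream_jar: Bystander, loose: round white jar with red lid, 68 mm across, 50 mm tall. Origin: centre of its underside.

How it is judged:
By the outcome, as a careful person would: the job done as asked, in the order asked, and still so for the second after the job is handed in, with the robot touching nothing.
It also fails if it takes over 64 s, if anything falls off the work surface, if the arm or the gripper's body presses on something with over 40 N, if the wrist force passes 120 N, or if a joint passes its speed limit or range.

## Working session

There is one attempt and no reset: what is moved stays moved. The work goes in short steps, Python scripts to look and compute and a tool call to move; the robot and the scene stay as the last step left them, time stands still between calls to the robot, and variables do not carry over. Pictures are saved under pics/ and viewed, and the job is handed in when it is done.

Besides the shell and the picture viewer there is one more tool, called after "Call:" as name(argument=value, ...), one argument or row to a line, values as JSON. drive_tool: Moves the arm, as the interface text tells. Its arguments: {"type":"object","properties":{"moves":{"type":"array","items":{"type":"number"}},"newtons":{"type":"number"}},"required":["moves"]}

```bash
ls; mkdir -p pics; python3 - <<'E'
from station import ctrl
import cv2
o=ctrl.get_obs(); print({k:(v if not hasattr(v,'round') else v.round(3)) if not isinstance(v,list) else v for k,v in o.items()})
for n in ["scene","side","wrist"]:
    im=ctrl.get_image(n); cv2.imwrite(f"pics/{n}0.png",im[:,:,::-1])
    print(n,ctrl.get_calibration(n))
E
```

```text
pics
{'t': 0.0, 'q': array([ 0.988,  0.053,  1.614, -0.   ,  1.476, -0.119]), 'dq': array([-0.001,  0.   , -0.001,  0.   ,  0.   ,  0.002]), 'effort': array([-0.0000e+00, -3.9372e+01, -3.7016e+01, -0.0000e+00,  7.0000e-03,
       -0.0000e+00]), 'tool_pos': array([0.279, 0.558, 0.23 ]), 'tool_rot': array([-7.220e-01, -3.057e+00,  3.000e-03]), 'contact_force': array([-0.362,  0.505,  1.024]), 'wrist_torque': array([-0.009, -0.045, -0.033]), 'opening': 0.08542410660174243}
scene {'fx': 459.7447142156402, 'fy': 459.7447142156402, 'cx': 281.65072676442657, 'cy': 205.29746170412986, 'k1': -0.09183472811724135, 'rvec': array([ 2.23266064,  0.67573597, -0.29309629]), 'tvec': array([-0.52987156, -0.09469177,  1.33343064])}
side {'fx': 436.1344840164103, 'fy': 436.1344840164103, 'cx': 282.00748056414676, 'cy': 202.16320783406564, 'k1': 0.0050211922273463066, 'rvec': array([ 2.3912805 , -0.31739456,  0.13239779]), 'tvec': array([-0.55228983,  0.20711521,  0.79230665])}
wrist {'fx': 309.11673895682713, 'fy': 309.11673895682713, 'cx': 281.6688906154479, 'cy': 215.85222227294622, 'k1': -0.014601824193574359, 'T_tool_cam': array([[ 2.84090601e-04, -9.57037327e-01, -2.89964609e-01,
         7.30749357e-02],
       [ 9.99999926e-01,  1.96646778e-04,  3.30703371e-04,
        -3.57025789e-04],
       [-2.59474864e-04, -2.89964682e-01,  9.57037312e-01,
        -1.42547619e-01],
       [ 0.00000000e+00,  0.00000000e+00,  0.00000000e+00,
         1.00000000e+00]])}
```

View pics/scene0.png

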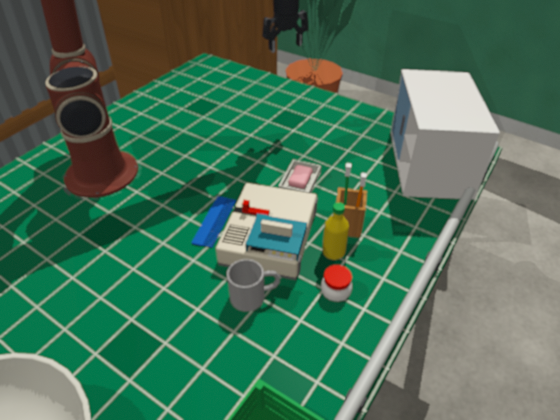

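View pics/side0.png

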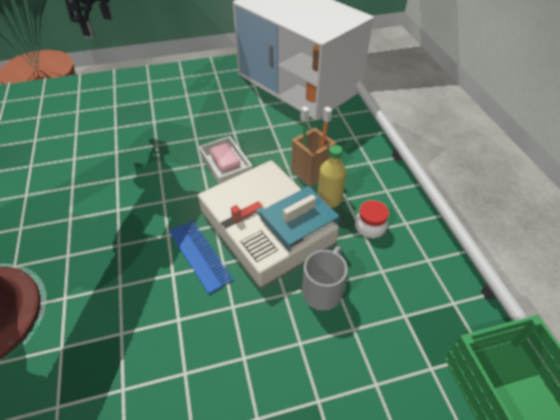

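View pics/wrist0.png

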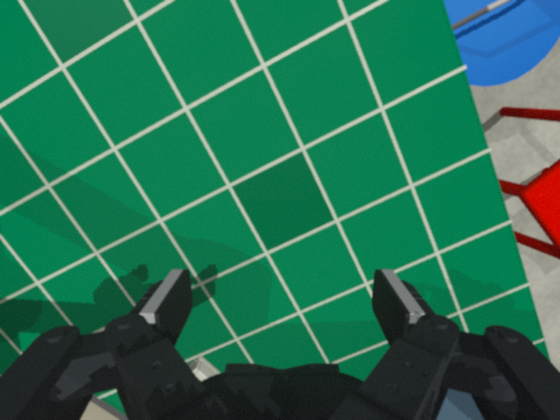

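The scene and side views show the lamp near pixels (268,228) and (268,220), with the comb on its -x side, the mug near its -y end, and the shampoo and brushes on its +x side. I'll zoom in to pick its corners.

```bash
python3 - <<'E'
import cv2
a=cv2.imread("pics/scene0.png")[140:320,180:400]; cv2.imwrite("pics/scene0z.png",cv2.resize(a,None,fx=3.3,fy=3.3,interpolation=cv2.INTER_CUBIC))
a=cv2.imread("pics/side0.png")[100:310,160:400]; cv2.imwrite("pics/side0z.png",cv2.resize(a,None,fx=2.8,fy=2.8,interpolation=cv2.INTER_CUBIC))
E
```

```text
(no output)
```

View pics/scene0z.png

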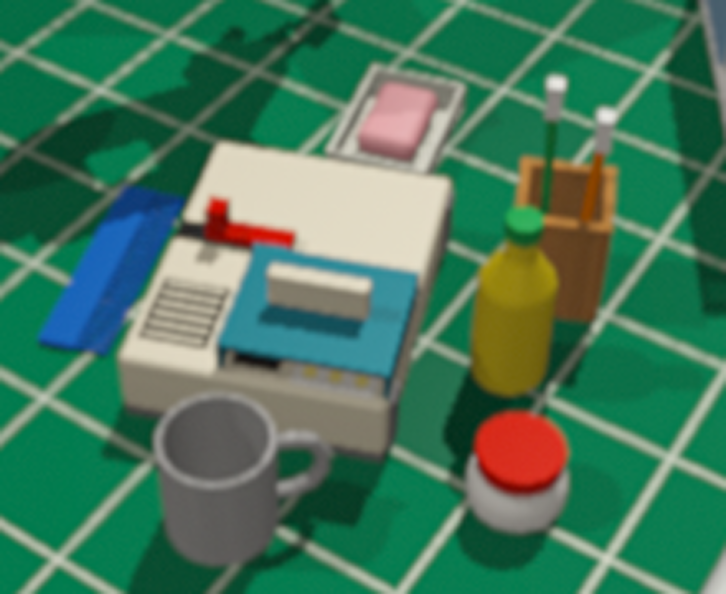

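View pics/side0z.png

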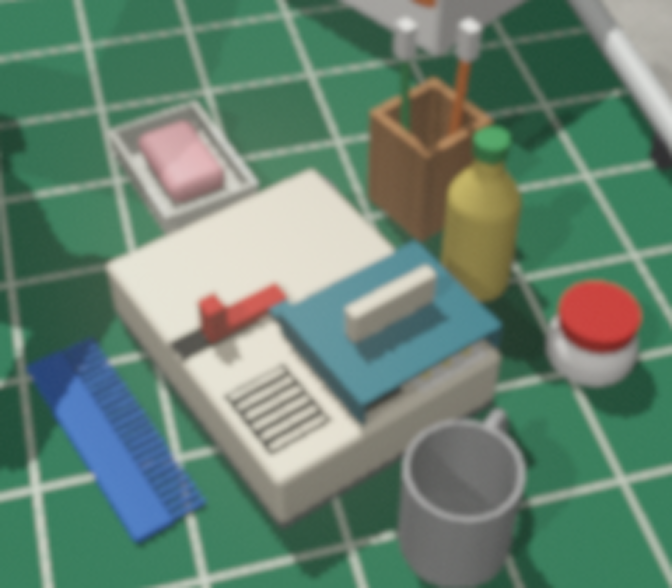

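```bash
cat > h.py <<'E'
import numpy as np, cv2
from station import ctrl
from scipy.optimize import least_squares
from scipy.spatial.transform import Rotation as R
def cam(n, obs=None):
    c=ctrl.get_calibration(n)
    K=np.array([[c['fx'],0,c['cx']],[0,c['fy'],c['cy']],[0,0,1]]); D=np.array([c['k1'],0,0,0,0.])
    if n=='wrist':
        T=np.eye(4); T[:3,:3]=R.from_rotvec(obs['tool_rot']).as_matrix(); T[:3,3]=obs['tool_pos']
        W=np.linalg.inv(T@c['T_tool_cam']); return K,D,R.from_matrix(W[:3,:3]).as_rotvec(),W[:3,3]
    return K,D,c['rvec'],c['tvec']
def proj(cm,P):
    K,D,r,t=cm; return cv2.projectPoints(np.asarray(P,float).reshape(-1,3),np.array(r,float),np.array(t,float),K,D)[0][:,0]
def back(cm,uv,z):
    K,D,r,t=cm; M=cv2.Rodrigues(np.array(r,float))[0]
    p=cv2.undistortPoints(np.array(uv,float).reshape(-1,1,2),K,D)[:,0]
    d=np.c_[p,np.ones(len(p))]@M; o=-M.T@np.array(t); return o+d*((z-o[2])/d[:,2])[:,None]
def l2w(p,L):
    p=np.asarray(L,float).reshape(-1,3)/1000; c,s=np.cos(p_:=p[0,0]*0+globals().get('YAW',0)),0
    raise
E
sed -i '/^def l2w/,$d' h.py
cat >> h.py <<'E'
def lamp2w(p,L):
    L=np.asarray(L,float).reshape(-1,3)/1000; c,s=np.cos(p[2]),np.sin(p[2])
    return np.c_[p[0]+c*L[:,0]-s*L[:,1],p[1]+s*L[:,0]+c*L[:,1],L[:,2]]
E
cat > fit.py <<'E'
from h import *
S={(-95,120,60):(220,143),(95,120,60):(452,178),(-95,-120,60):(122,358),(-58,14,92):(218,202),(0,-60,115):(272,262),(70,-60,115):(374,282),(-25,-16,87):(255,245),(95,-16,87):(418,275),(-25,-116,87):(222,343),(95,-116,87):(390,378)}
D={(-95,120,60):(108,268),(95,120,60):(312,170),(-95,-120,60):(282,485),(-58,14,92):(212,300),(-25,-16,87):(275,312),(95,-16,87):(415,243),(-25,-116,87):(362,408),(95,-116,87):(500,325),(0,-60,115):(345,306),(70,-60,115):(428,266)}
obs=[]
for d,n,f,o in ((S,'scene',3.3,(180,140)),(D,'side',2.8,(160,100))):
    obs.append((cam(n),np.array(list(d.keys())),(np.array(list(d.values()))+.5)/f-.5+np.array(o)))
def res(p): return np.concatenate([(proj(c,lamp2w(p,L))-uv).ravel() for c,L,uv in obs])
best=min((least_squares(res,[.6,0,y],loss='soft_l1') for y in (-2,0,2)),key=lambda s:s.cost)
print(best.x,np.degrees(best.x[2])); print(res(best.x).reshape(-1,2).round(1))
for i in (0,1):
    print(least_squares(lambda p:(proj(obs[i][0],lamp2w(p,obs[i][1]))-obs[i][2]).ravel(),best.x,loss='soft_l1').x)
np.save('lamp.npy',best.x)
# bystanders at z: mug rim, shampoo cap, jar lid, holder
for nm,z,a,b in (('mug',.085,(218,435),(462,470)),('jar',.05,(522,450),(600,315)),('cap',.15,(525,220),(492,138)),('soap',.026,(398,115),(184,158)),('holder',.095,(568,185),(430,115))):
    print(nm,back(cam('scene'),[(a[0]/3.3+180,a[1]/3.3+140)],z).round(3),back(cam('side'),[(b[0]/2.8+160,b[1]/2.8+100)],z).round(3))
for nm,L in dict(lug=(-58,14,81),fin=(35,-66,101),crown=(0,-68,77.8)).items(): print(nm,lamp2w(best.x,L).round(4))
E
python3 fit.py
```

```text
[0.55543954 0.06508272 0.35132234] 20.129287569961093
[[-1.  -0.7]
 [-0.1 -0.1]
 [-1.9  0.2]
 [ 1.   0.9]
 [-0.5  0.8]
 [-0.9 -0. ]
 [-0.4 -0. ]
 [ 0.3 -0.6]
 [-2.7  0.8]
 [-0.3 -0.1]
 [-1.8 -1.9]
 [-0.2 -1.9]
 [-1.1 -0.1]
 [ 1.4 -0.1]
 [ 1.5 -0.5]
 [ 0.1 -1.1]
 [ 0.6 -1. ]
 [ 1.4 -0.1]
 [ 0.2  0.6]
 [-0.1 -0.8]]
[0.5562546  0.06624585 0.3520377 ]
[0.55455844 0.06385283 0.35142115]
mug [[ 0.621 -0.111  0.085]] [[ 0.619 -0.116  0.085]]
jar [[0.775 0.011 0.05 ]] [[0.771 0.007 0.05 ]]
cap [[0.715 0.108 0.15 ]] [[0.713 0.108 0.15 ]]
soap [[0.508 0.289 0.026]] [[0.509 0.282 0.026]]
holder [[0.699 0.215 0.095]] [[0.701 0.205 0.095]]
lug [[0.4962 0.0583 0.081 ]]
fin [[0.611  0.0152 0.101 ]]
crown [[0.5788 0.0012 0.0778]]
```

Both views agree to within 2 mm: the lamp sits at (0.5555, 0.065) with 20.1° yaw. The residuals are small and all sizes match. I'll move above the +x side of the lug with the jaw axis along lamp y and the fingers shut.

Call:
drive_tool(
  moves=[0, 0, 4.7, 0.024, -0.049, 0, 1, 0, 0, 4.7, 0.024, -0.049, 0, 1, 0, 0, 4.7, 0.024, -0.049, 0, 1, 0, 0, 4.7, 0.024, -0.049, 0, 1, 0, 0, 4.7, 0.024, -0.049, 0, 1],
  newtons=30,
)

```text
t: 0.78
tool_pos: [0.3999, 0.3123, 0.231]
tool_rot: [-0.08, -3.141, 0.0]
contact_force: [-0.5, 1.0, 0.7]
opening: 0.0003
```

Call:
drive_tool(
  moves=[0, 0, 4.7, 0.024, -0.049, 0, 1, 0, 0, 4.7, 0.024, -0.049, 0, 1, 0, 0, 4.7, 0.024, -0.049, 0, 1, 0, 0, 4.7, 0.024, -0.049, 0, 1, 0, 0, 4.7, 0.024, -0.049, 0, 1],
)

```text
t: 1.4
tool_pos: [0.52, 0.0672, 0.2311]
tool_rot: [-0.561, 3.091, 0.0]
contact_force: [0.4, 0.6, 0.3]
opening: 0.0001
```

```bash
cat > st.py <<'E'
from h import *
import sys
o=ctrl.get_obs(); p=np.load('lamp.npy'); t=np.array(o['tool_pos']); d=t[:2]-p[:2]; c,s=np.cos(p[2]),np.sin(p[2])
M=R.from_rotvec(o['tool_rot']).as_matrix()
print('t',round(o['t'],2),'lampTCP mm',(1e3*np.array([c*d[0]+s*d[1],-s*d[0]+c*d[1],t[2]])).round(1),'ydir',np.degrees(np.arctan2(M[1,1],M[0,1])).round(1),'zdir',M[:,2].round(3),'F',np.round(o['contact_force'],1),'op',round(o['opening'],4),'q',np.round(o['q'],2))
for n in sys.argv[1:]:
    cm,f=n.split(':'); cv2.imwrite(f'pics/{f}.png',ctrl.get_image(cm)[:,:,::-1])
E
python3 st.py wrist:w1
```

```text
t 1.4 lampTCP mm [-32.6  14.2 231.1] ydir 110.6 zdir [ 0.  0. -1.] F [0.4 0.6 0.3] op 0.0001 q [-0.01 -0.19  1.84  0.    1.49 -1.94]
```

View pics/w1.png

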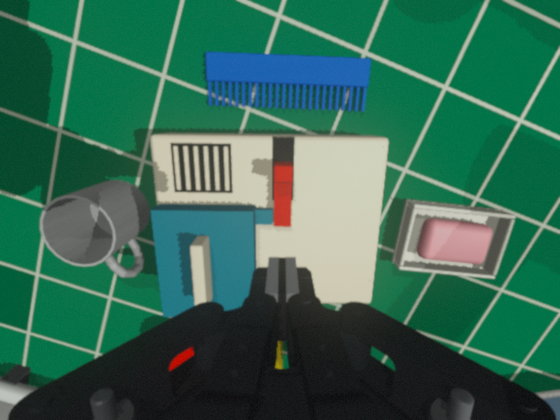

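The wrist view shows the case's -x edge from (152,133) to (387,138), the lug at about (283,175), and the hood's -x edge at row 207. I'll check these against the model.

```bash
python3 - <<'E'
from h import *
o=ctrl.get_obs(); p=np.load('lamp.npy'); cm=cam('wrist',o)
L=np.array([(-95,-120,60),(-95,120,60),(-25,-116,87),(-25,-16,87)]); uv=np.array([(152,133),(387,138),(152,207),(255,206.)])
print(proj(cm,lamp2w(p,np.vstack([L,[(-58,14,92)]]))).round(1))
s=least_squares(lambda q:(proj(cm,lamp2w(q,L))-uv).ravel(),p); print(s.x,p,s.fun.round(1))
cv2.imwrite('pics/w1z.png',cv2.resize(cv2.imread('pics/w1.png')[110:320,130:400],None,fx=2.8,fy=2.8,interpolation=cv2.INTER_CUBIC))
E
```

```text
[[153.3 133.5]
 [397.  134.7]
 [154.4 209.3]
 [257.7 209.9]
 [289.3 176.9]]
[0.55693866 0.06076682 0.3393551 ] [0.55543954 0.06508272 0.35132234] [-2.4 -1.1  6.3 -1.9 -2.2  0.8 -1.7  3.6]
```

View pics/w1z.png

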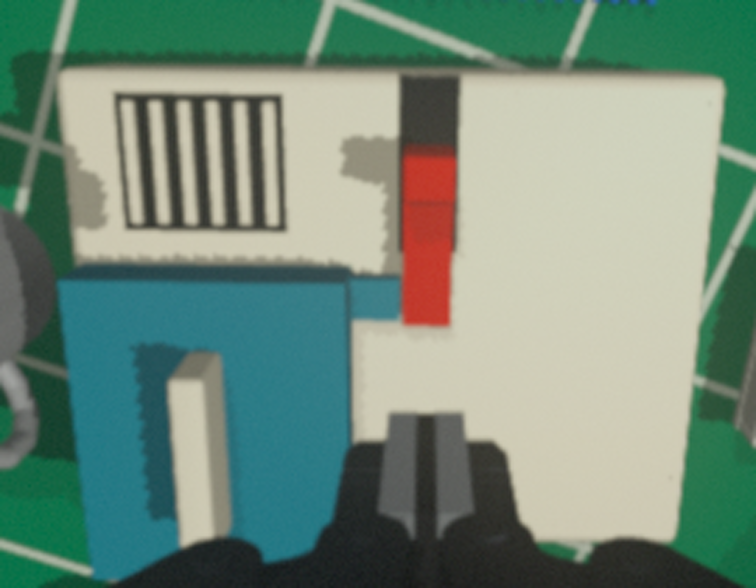

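```bash
python3 st.py wrist:w2; python3 - <<'E'
from h import *
o=ctrl.get_obs(); p=np.load('lamp.npy'); cm=cam('wrist',o); print(o['tool_pos'],o['tool_rot'])
print(proj(cm,lamp2w(p,[(-95,-120,60),(-95,120,60),(-25,-116,87),(-25,-16,87),(-58,14,92)])).round(1))
a=cv2.imread('pics/w1.png').astype(int);b=cv2.imread('pics/w2.png').astype(int);print(abs(a-b).mean())
E
```

```text
t 1.45 lampTCP mm [-32.4   8.6 231.1] ydir 110.4 zdir [ 0.002 -0.005 -1.   ] F [-0.  -4.4  0.7] op 0.0002 q [-0.02 -0.19  1.84 -0.    1.49 -1.95]
[0.52082462 0.06493749 0.23095542] [ 5.48865879e-01 -3.09278733e+00  2.19706111e-03]
[[149.  134.4]
 [392.7 134.4]
 [150.4 210.2]
 [253.8 210.3]
 [285.1 177.1]]
14.590242346938776
```

```bash
python3 - <<'E'
from h import *
o=dict(tool_pos=np.array([0.52,0.0672,0.2311]),tool_rot=np.array([-0.561,3.091,0.0])); p=np.load('lamp.npy'); cm=cam('wrist',o)
L=np.array([(-95,-120,60),(-95,120,60),(-25,-116,87),(-25,-16,87),(-58,14,92)]); uv=np.array([(152,134.5),(388,138.6),(150.7,210),(255,210.),(283.5,174)])
print((proj(cm,lamp2w(p,L))-uv).round(1))
E
```

```text
[[-5.4 -1.3]
 [ 2.4 -3.5]
 [-3.2 -0.9]
 [-3.9 -0.1]
 [-1.   3. ]]
```

Lamp pose confirmed to within a few px; the arm was still settling. Next I descend beside the lug.

Call:
drive_tool(
  moves=[0, 0, 0, 0.0005, -0.001, -0.045, 1, 0, 0, 0, 0, 0, -0.045, 1, 0, 0, 0, 0, 0, -0.035, 1, 0, 0, 0, 0, 0, -0.02, 1, 0, 0, 0, 0, 0, -0.007, 1],
)

```text
t: 2.12
tool_pos: [0.5185, 0.0687, 0.0774]
tool_rot: [0.557, -3.088, -0.001]
contact_force: [1.1, -0.3, -0.2]
opening: 0.0004
```

```bash
python3 st.py wrist:w3 side:s3; python3 - <<'E'
import cv2
a=cv2.imread("pics/side3.png") if 0 else cv2.imread("pics/s3.png")
cv2.imwrite("pics/s3z.png",cv2.resize(a[100:310,160:400],None,fx=2.8,fy=2.8,interpolation=cv2.INTER_CUBIC))
E
```

```text
t 2.12 lampTCP mm [-33.5  16.1  77.4] ydir 110.4 zdir [-0.004  0.    -1.   ] F [ 1.1 -0.3 -0.2] op 0.0004 q [-0.01 -0.04  1.98  0.    1.21 -1.94]
```

View pics/w3.png

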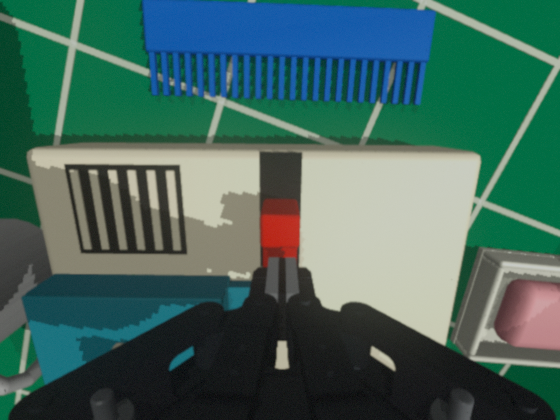

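View pics/s3z.png

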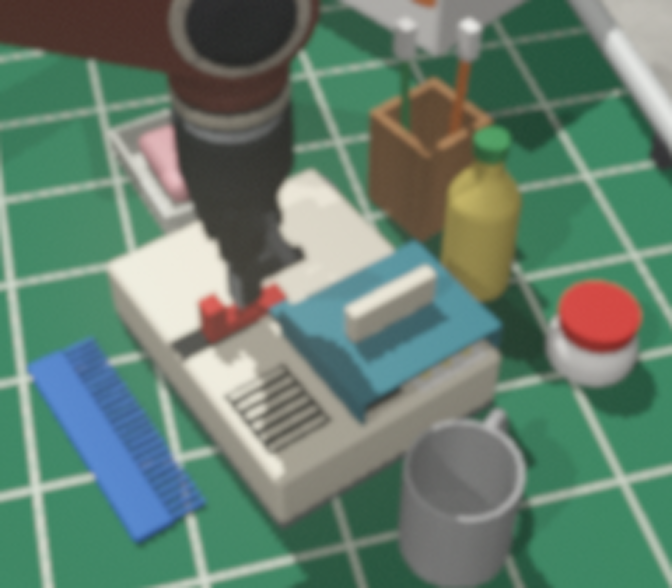

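The fingers are down on the +x side of the lug; in the wrist view the lug (263–300, 200–260) lies just ahead of the tip. Push towards lamp -x.

Call:
drive_tool(
  moves=[0, 0, 0, -0.0075, -0.0028, 0, 1, 0, 0, 0, -0.0075, -0.0028, 0, 1, 0, 0, 0, -0.0075, -0.0028, 0, 1, 0, 0, 0, -0.006, -0.0022, 0, 1, 0, 0, 0, -0.003, -0.0011, 0, 1],
)

```text
t: 2.85
tool_pos: [0.4899, 0.0565, 0.08]
tool_rot: [-0.555, 3.087, 0.001]
contact_force: [10.9, 5.1, -4.3]
opening: 0.0002
```

```bash
python3 st.py
```

```text
t 2.85 lampTCP mm [-64.5  14.5  80. ] ydir 110.4 zdir [ 0.005  0.001 -1.   ] F [10.9  5.1 -4.3] op 0.0002 q [-0.04 -0.12  2.05  0.    1.21 -1.96]
```

The tool stopped at lamp x -64.5 with 12 N, which matches the expected end-stop position of -65. Back off, rise and go to the -y side of the fin.

Call:
drive_tool(
  moves=[0, 0, 0, 0.0047, 0.0017, 0, 1, 0, 0, 0, 0, 0, 0.05, 1, 0, 0, 0, 0, 0, 0.045, 1, 0, 0, 0, 0.043, -0.024, 0, 1, 0, 0, 0, 0.043, -0.024, 0, 1],
)

```text
t: 3.48
tool_pos: [0.5803, 0.0094, 0.1753]
tool_rot: [-0.558, 3.091, -0.001]
contact_force: [0.6, 0.6, 0.0]
opening: -0.0
```

Call:
drive_tool(
  moves=[0, 0, 0, 0.0427, -0.0241, 0, 1, 0, 0, 0, 0, 0, 0, 1, 0, 0, 0, 0, 0, 0, 1, 0, 0, 0, 0, 0, 0, 1, 0, 0, 0, 0, 0, 0, 1],
)

```text
t: 4.1
tool_pos: [0.6213, -0.0135, 0.1746]
tool_rot: [-0.558, 3.091, -0.0]
contact_force: [-0.0, -1.0, -0.7]
opening: -0.0001
```

```bash
python3 st.py wrist:w4
```

```text
t 4.1 lampTCP mm [ 34.8 -96.5 174.6] ydir 110.5 zdir [ 0. -0. -1.] F [-0.  -1.  -0.7] op -0.0001 q [-0.14  0.08  1.68 -0.    1.38 -2.07]
```

View pics/w4.png

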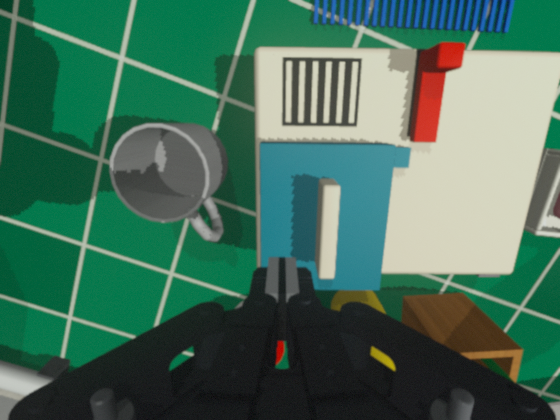

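The tab's bar end (425,140) now lies clear of the teal tongue (400,157). The fingers are on the -y side of the fin, so I descend and push towards lamp +y.

Call:
drive_tool(
  moves=[0, 0, 0, 0, 0, -0.04, 1, 0, 0, 0, 0, 0, -0.026, 1, 0, 0, 0, 0, 0, -0.01, 1, 0, 0, 0, -0.0017, 0.0047, 0, 1, 0, 0, 0, -0.0017, 0.0047, 0, 1],
)

```text
t: 4.78
tool_pos: [0.6195, -0.0045, 0.1001]
tool_rot: [-0.557, 3.089, -0.001]
contact_force: [0.3, -0.3, 0.5]
opening: -0.0004
```

Call:
drive_tool(
  moves=[0, 0, 0, -0.0069, 0.0188, 0, 1, 0, 0, 0, -0.0069, 0.0188, 0, 1, 0, 0, 0, -0.0069, 0.0188, 0, 1, 0, 0, 0, -0.0069, 0.0188, 0, 1, 0, 0, 0, -0.0034, 0.0094, 0, 1],
)

```text
t: 5.4
tool_pos: [0.5868, 0.0814, 0.0982]
tool_rot: [0.559, -3.091, -0.0]
contact_force: [1.2, -1.8, -0.3]
opening: 0.0001
```

Call:
drive_tool(
  moves=[0, 0, 0, -0.0034, 0.0094, 0, 1, 0, 0, 0, -0.0017, 0.0047, 0, 1, 0, 0, 0, -0.001, 0.0028, 0, 1, 0, 0, 0, -0.0007, 0.0019, 0, 1, 0, 0, 0, 0, 0, 0, 1],
)

```text
t: 6.02
tool_pos: [0.5806, 0.0987, 0.0981]
tool_rot: [0.557, -3.091, -0.001]
contact_force: [0.5, -0.5, 1.3]
opening: 0.0002
```

```bash
python3 st.py
```

```text
t 6.03 lampTCP mm [35.2 22.9 98.1] ydir 110.4 zdir [-0.001  0.    -1.   ] F [ 0.5 -0.5  1.3] op 0.0002 q [ 0.04  0.09  1.81  0.    1.25 -1.89]
```

There is no stop force yet at y = 22.9. Push a few mm more.

Call:
drive_tool(
  moves=[0, 0, 0, -0.0007, 0.0019, 0, 1, 0, 0, 0, -0.0007, 0.0019, 0, 1, 0, 0, 0, -0.0003, 0.0009, 0, 1, 0, 0, 0, 0, 0, 0, 1, 0, 0, 0, 0, 0, 0, 1],
)

```text
t: 6.65
tool_pos: [0.5805, 0.0991, 0.0983]
tool_rot: [-0.556, 3.091, -0.014]
contact_force: [4.4, -14.3, -1.8]
opening: 0.0003
```

```bash
python3 st.py
```

```text
t 6.65 lampTCP mm [35.2 23.3 98.3] ydir 110.4 zdir [ 0.003 -0.008 -1.   ] F [  4.4 -14.3  -1.8] op 0.0003 q [ 0.05  0.08  1.81 -0.01  1.24 -1.88]
```

End stop reached: 15 N and no further travel. I'll back off, rise and look at the wheel.

Call:
drive_tool(
  moves=[0, 0, 0, 0.0069, -0.0188, 0, 1, 0, 0, 0, 0, 0, 0.045, 1, 0, 0, 0, 0.011, -0.03, 0.031, 1, 0, 0, 0, 0.0138, -0.0377, 0, 1, 0, 0, 0, 0.011, -0.03, 0, 1],
)

```text
t: 7.28
tool_pos: [0.6224, -0.0144, 0.1749]
tool_rot: [-0.556, 3.091, 0.001]
contact_force: [0.1, 0.4, -0.5]
opening: -0.0002
```

```bash
python3 st.py wrist:w5 side:s5; python3 - <<'E'
import cv2
a=cv2.imread("pics/w5.png")
cv2.imwrite("pics/w5z.png",cv2.resize(a[20:290,200:560],None,fx=2.2,fy=2.2,interpolation=cv2.INTER_CUBIC))
E
```

```text
t 7.28 lampTCP mm [ 35.5 -97.6 174.9] ydir 110.4 zdir [ 0.001  0.001 -1.   ] F [ 0.1  0.4 -0.5] op -0.0002 q [-0.14  0.09  1.67  0.    1.38 -2.07]
```

View pics/w5z.png

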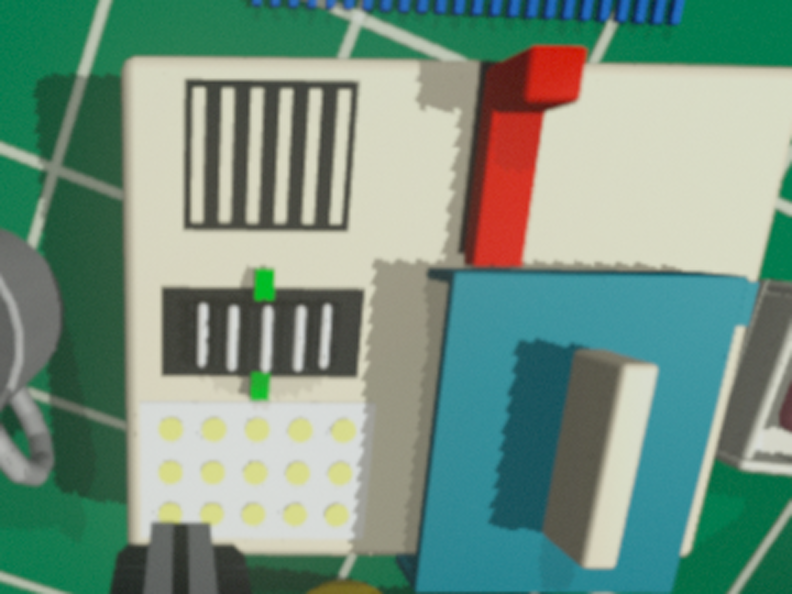

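The hood is open with the wheel exposed. The green marks are at zoom (264,285) and (260,386), white ridges at x 203, 233, 267, 300 and 326, and no orange bar is visible yet. With n±2 all white, n is 2 or 3. I'll check the crown position against the marks.

```bash
python3 - <<'E'
from h import *
o=dict(tool_pos=np.array([0.6224,-0.0144,0.1749]),tool_rot=np.array([-0.556,3.091,0.001])); p=np.load('lamp.npy'); cm=cam('wrist',o)
f=lambda a:(np.array(a)+.5)/2.2-.5+np.array([200,20])
print('marks/ridge',f([(264,285),(260,386),(267,337)]).round(1))
print(proj(cm,lamp2w(p,[(-16,-68,60),(16,-68,60),(0,-68,77.8),(-25,-8,87)])).round(1), f([(455,270)]))
for uv,z in ((f((264,285)),.06),(f((260,386)),.06),(f((267,337)),.0778)):
    w=back(cm,[uv],z)[0]; d=w[:2]-p[:2];c,s=np.cos(p[2]),np.sin(p[2]); print(w.round(4),(1e3*c*d[0]+1e3*s*d[1]).round(1),(1e3*(-s*d[0]+c*d[1])).round(1))
E
```

```text
marks/ridge [[319.7 149.3]
 [317.9 195.2]
 [321.1 172.9]]
[[319.1 150.4]
 [317.6 188.8]
 [321.  173.4]
 [406.2 141.7]] [[406.54545455 142.45454545]]
[ 0.5628 -0.0042  0.06  ] -16.9 -67.5
[0.5989 0.0091 0.06  ] 21.5 -67.5
[0.5785 0.0012 0.0778] -0.4 -67.9
```

The measured crown matches the model to within 0.5 mm. Position over the wheel, slightly on its -y side, just above the ridges.

Call:
drive_tool(
  moves=[0, 0, 0, -0.0206, 0.0047, 0, 1, 0, 0, 0, -0.0207, 0.0048, 0, 1, 0, 0, 0, 0, 0, -0.045, 1, 0, 0, 0, 0, 0, -0.035, 1, 0, 0, 0, 0, 0, -0.01, 1],
)

```text
t: 8.0
tool_pos: [0.578, -0.0027, 0.0811]
tool_rot: [0.557, -3.086, -0.004]
contact_force: [0.3, -0.6, -1.4]
opening: 0.0
```

```bash
python3 st.py
```

```text
t 8.0 lampTCP mm [ -2.1 -71.4  81.1] ydir 110.4 zdir [-0.006  0.002 -1.   ] F [ 0.3 -0.6 -1.4] op 0.0 q [-0.13  0.09  1.84  0.    1.22 -2.06]
```

Call:
drive_tool(
  moves=[0, 0, 0, 0.0005, -0.0013, 0, 1, 0, 0, 0, 0, 0, -0.004, 1, 0, 0, 0, 0, 0, -0.0025, 1, 0, 0, 0, 0, 0, -0.001, 1, 0, 0, 0, 0, 0, 0, 1],
)

```text
t: 8.62
tool_pos: [0.5814, -0.005, 0.0774]
tool_rot: [-0.557, 3.091, -0.0]
contact_force: [0.0, 0.6, 0.5]
opening: -0.0002
```

```bash
python3 st.py
```

```text
t 8.62 lampTCP mm [  0.3 -74.7  77.4] ydir 110.4 zdir [ 0.001 -0.    -1.   ] F [0.  0.6 0.5] op -0.0002 q [-0.14  0.09  1.84  0.    1.21 -2.06]
```

Call:
drive_tool(
  moves=[0, 0, 0, 0, 0, -0.001, 1, 0, 0, 0, 0, 0, -0.001, 1, 0, 0, 0, 0, 0, 0, 1, 0, 0, 0, 0, 0, 0, 1, 0, 0, 0, 0, 0, 0, 1],
)

```text
t: 9.25
tool_pos: [0.5818, -0.0053, 0.077]
tool_rot: [-0.557, 3.091, -0.002]
contact_force: [-3.7, -0.6, 10.2]
opening: -0.0003
```

```bash
python3 st.py
```

```text
t 9.25 lampTCP mm [  0.6 -75.2  77. ] ydir 110.4 zdir [ 0.001 -0.001 -1.   ] F [-3.7 -0.6 10.2] op -0.0003 q [-0.14  0.1   1.84 -0.    1.21 -2.06]
```

Pressing with about 10 N at z = 77.0. Stroke one click (about 13 mm) to lamp +y.

Call:
drive_tool(
  moves=[0, 0, 0, -0.0011, 0.0031, 0, 1, 0, 0, 0, -0.0011, 0.0031, 0, 1, 0, 0, 0, -0.0011, 0.0031, 0, 1, 0, 0, 0, -0.0011, 0.0031, 0, 1, 0, 0, 0, 0, 0, 0, 1],
)

```text
t: 9.88
tool_pos: [0.5777, 0.0071, 0.0775]
tool_rot: [-0.557, 3.09, -0.003]
contact_force: [-3.9, -0.8, 10.7]
opening: -0.0002
```

```bash
python3 st.py wrist:w6; python3 - <<'E'
import cv2
a=cv2.imread("pics/w6.png")
cv2.imwrite("pics/w6z.png",cv2.resize(a[150:400,150:430],None,fx=2.2,fy=2.2,interpolation=cv2.INTER_CUBIC))
E
```

```text
t 9.88 lampTCP mm [  0.9 -62.1  77.5] ydir 110.4 zdir [ 0.002 -0.001 -1.   ] F [-3.9 -0.8 10.7] op -0.0002 q [-0.12  0.08  1.85 -0.    1.21 -2.04]
```

View pics/w6z.png

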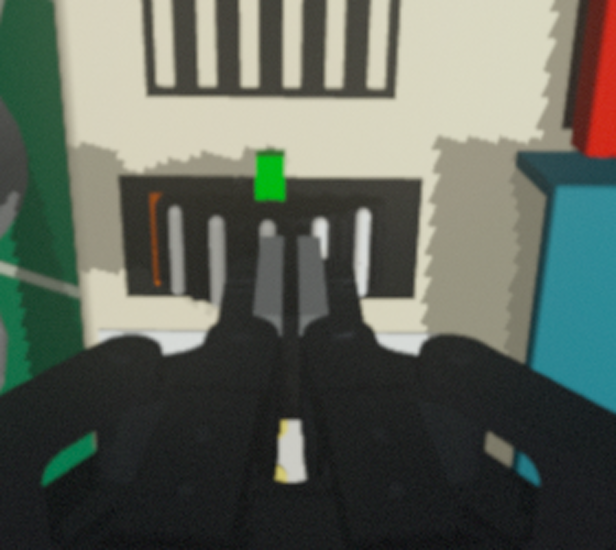

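The orange bar has appeared at zoom (155,240), three ridges on the -y side of the one at the mark, so the wheel is at click 3. One 13 mm stroke moves one click, and I need three more.

Call:
drive_tool(
  moves=[0, 0, 0, 0, 0, 0.01, 1, 0, 0, 0, 0.0044, -0.0124, 0, 1, 0, 0, 0, 0, 0, -0.003, 1, 0, 0, 0, 0, 0, -0.006, 1, 0, 0, 0, 0, 0, -0.001, 1],
)

```text
t: 10.55
tool_pos: [0.5816, -0.0059, 0.0768]
tool_rot: [0.557, -3.092, 0.003]
contact_force: [-6.4, -2.5, 15.2]
opening: -0.0001
```

```bash
python3 st.py
```

```text
t 10.55 lampTCP mm [  0.1 -75.7  76.8] ydir 110.4 zdir [ 0.    -0.002 -1.   ] F [-6.4 -2.5 15.2] op -0.0001 q [-0.14  0.1   1.84 -0.    1.21 -2.06]
```

Call:
drive_tool(
  moves=[0, 0, 0, -0.0011, 0.0031, 0, 1, 0, 0, 0, -0.0011, 0.0031, 0, 1, 0, 0, 0, -0.0011, 0.0031, 0, 1, 0, 0, 0, -0.0011, 0.0031, 0, 1, 0, 0, 0, 0, 0, 0, 1],
)

```text
t: 11.18
tool_pos: [0.5772, 0.0068, 0.0773]
tool_rot: [-0.558, 3.092, -0.003]
contact_force: [-6.9, -3.3, 14.8]
opening: -0.0004
```

Call:
drive_tool(
  moves=[0, 0, 0, 0, 0, 0.01, 1, 0, 0, 0, 0.0044, -0.0124, 0, 1, 0, 0, 0, 0, 0, 0, 1, 0, 0, 0, 0, 0, 0, 1, 0, 0, 0, 0, 0, 0, 1],
)

```text
t: 11.8
tool_pos: [0.5806, -0.0048, 0.0842]
tool_rot: [0.557, -3.091, -0.001]
contact_force: [0.9, -0.5, -0.1]
opening: 0.0002
```

```bash
python3 st.py wrist:w7; python3 - <<'E'
import cv2
a=cv2.imread("pics/w7.png")
cv2.imwrite("pics/w7z.png",cv2.resize(a[150:400,150:430],None,fx=2.2,fy=2.2,interpolation=cv2.INTER_CUBIC))
E
```

```text
t 11.8 lampTCP mm [ -0.4 -74.3  84.2] ydir 110.4 zdir [-0.001  0.    -1.   ] F [ 0.9 -0.5 -0.1] op 0.0002 q [-0.14  0.08  1.84  0.    1.22 -2.06]
```

View pics/w7z.png

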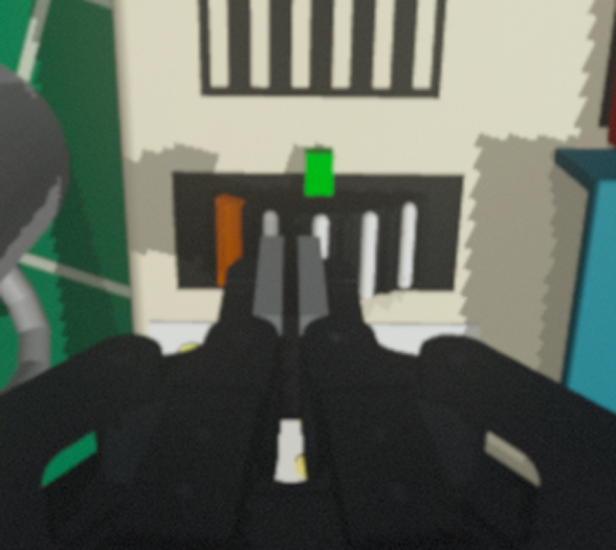

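The orange bar is now two ridges from the mark (229, 271, then 320 at the mark), so the wheel is at click 4. Two more strokes follow.

Call:
drive_tool(
  moves=[0, 0, 0, 0, 0, -0.006, 1, 0, 0, 0, 0, 0, -0.0035, 1, 0, 0, 0, 0, 0, -0.0005, 1, 0, 0, 0, 0, 0, 0, 1, 0, 0, 0, 0, 0, 0, 1],
)

```text
t: 12.48
tool_pos: [0.5818, -0.0053, 0.077]
tool_rot: [-0.557, 3.091, -0.002]
contact_force: [-3.2, -0.6, 10.2]
opening: -0.0002
```

Call:
drive_tool(
  moves=[0, 0, 0, -0.0011, 0.0031, 0, 1, 0, 0, 0, -0.0011, 0.0031, 0, 1, 0, 0, 0, -0.0011, 0.0031, 0, 1, 0, 0, 0, -0.0011, 0.0031, 0, 1, 0, 0, 0, 0, 0, 0, 1],
)

```text
t: 13.1
tool_pos: [0.5776, 0.0071, 0.0775]
tool_rot: [-0.557, 3.09, -0.003]
contact_force: [-4.3, -0.9, 12.6]
opening: -0.0001
```

Call:
drive_tool(
  moves=[0, 0, 0, 0, 0, 0.01, 1, 0, 0, 0, 0.0044, -0.0124, 0, 1, 0, 0, 0, 0, 0, 0, 1, 0, 0, 0, 0, 0, 0, 1, 0, 0, 0, 0, 0, 0, 1],
)

```text
t: 13.72
tool_pos: [0.5806, -0.0049, 0.0843]
tool_rot: [0.557, -3.091, -0.001]
contact_force: [-0.1, -0.0, -0.2]
opening: -0.0002
```

```bash
python3 st.py wrist:w8; python3 - <<'E'
import cv2
a=cv2.imread("pics/w8.png")
cv2.imwrite("pics/w8z.png",cv2.resize(a[150:400,150:430],None,fx=2.2,fy=2.2,interpolation=cv2.INTER_CUBIC))
E
```

```text
t 13.72 lampTCP mm [ -0.4 -74.4  84.3] ydir 110.4 zdir [-0.001  0.    -1.   ] F [-0.1 -0.  -0.2] op -0.0002 q [-0.14  0.08  1.84  0.    1.22 -2.06]
```

View pics/w8z.png

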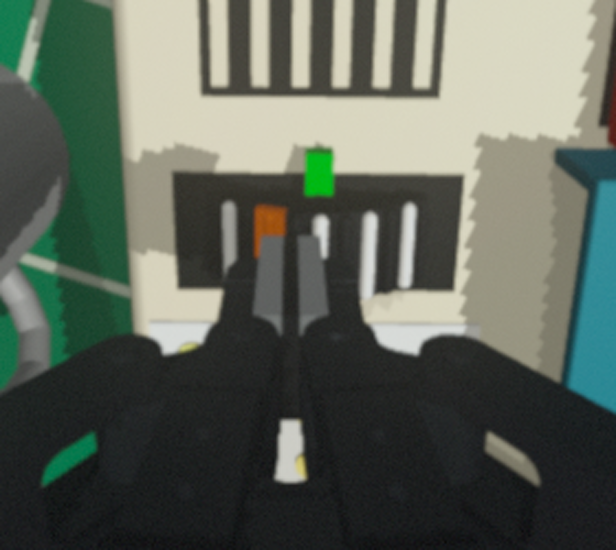

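The orange bar is one ridge from the mark at (270,230), so the wheel is at click 5. One last stroke, then retreat straight up.

Call:
drive_tool(
  moves=[0, 0, 0, 0, 0, -0.006, 1, 0, 0, 0, 0, 0, -0.0035, 1, 0, 0, 0, 0, 0, -0.0005, 1, 0, 0, 0, 0, 0, 0, 1, 0, 0, 0, 0, 0, 0, 1],
)

```text
t: 14.4
tool_pos: [0.5817, -0.0054, 0.077]
tool_rot: [-0.557, 3.091, -0.002]
contact_force: [-4.1, -1.3, 10.9]
opening: 0.0004
```

Call:
drive_tool(
  moves=[0, 0, 0, -0.0011, 0.0031, 0, 1, 0, 0, 0, -0.0011, 0.0031, 0, 1, 0, 0, 0, -0.0011, 0.0031, 0, 1, 0, 0, 0, -0.0011, 0.0031, 0, 1, 0, 0, 0, 0, 0, 0, 1],
)

```text
t: 15.02
tool_pos: [0.5776, 0.0071, 0.0774]
tool_rot: [-0.558, 3.09, -0.003]
contact_force: [-5.6, -1.3, 12.3]
opening: 0.0001
```

Call:
drive_tool(
  moves=[0, 0, 0, 0, 0, 0.015, 1, 0, 0, 0, 0, 0, 0.04, 1, 0, 0, 0, 0.0206, -0.02, 0.04, 1, 0, 0, 0, 0.02, -0.02, 0, 1, 0, 0, 0, 0, 0, 0, 1],
)

```text
t: 15.65
tool_pos: [0.6182, -0.0336, 0.1705]
tool_rot: [-0.555, 3.091, -0.001]
contact_force: [-0.3, -0.5, -0.9]
opening: -0.0003
```

```bash
python3 st.py wrist:w9 side:s9; python3 - <<'E'
import cv2
a=cv2.imread("pics/w9.png")
cv2.imwrite("pics/w9z.png",cv2.resize(a[20:290,200:560],None,fx=2.2,fy=2.2,interpolation=cv2.INTER_CUBIC))
E
```

```text
t 15.65 lampTCP mm [  24.9 -114.2  170.5] ydir 110.3 zdir [ 0.001 -0.    -1.   ] F [-0.3 -0.5 -0.9] op -0.0003 q [-0.17  0.08  1.69  0.    1.37 -2.1 ]
```

View pics/w9z.png

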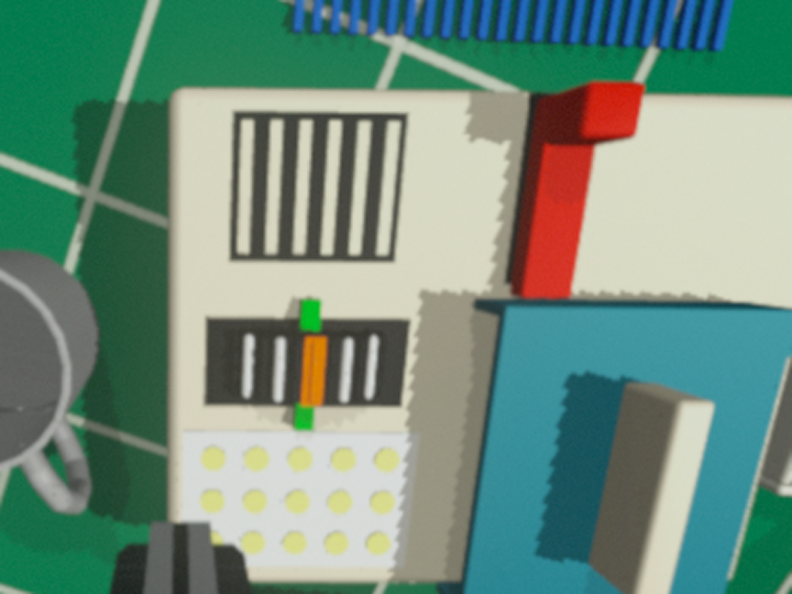

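View pics/s9.png

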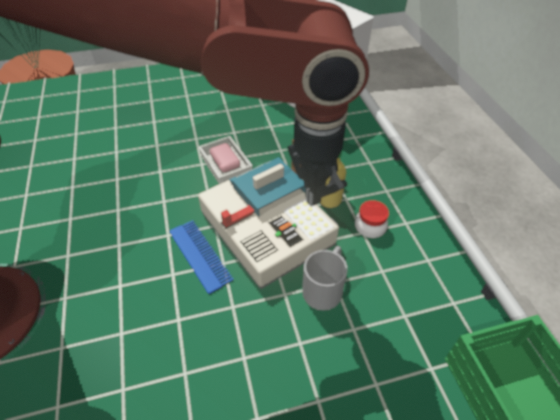

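The orange bar (314,370) lies between the two green marks (310,315) and (304,418), and the bystanders look unmoved. I'll check the tab and hood travel numerically before handing in.

```bash
python3 - <<'E'
from h import *
o=dict(tool_pos=np.array([0.6182,-0.0336,0.1705]),tool_rot=np.array([-0.555,3.091,-0.001])); p=np.load('lamp.npy'); cm=cam('wrist',o)
f=lambda a:(np.array(a)+.5)/2.2-.5+np.array([200,20])
c,s=np.cos(p[2]),np.sin(p[2])
for n,uv,z in (('lug +x top edge (exp -76)',(610,138),.092),('bar +x end (exp -26)',(545,296),.07),('hood corner (exp -25,-8)',(505,308),.087),('fin top -x end (exp 0,42)',(678,395),.115),('orange (0,-68)',(314,370),.0778)):
    d=back(cm,[f(uv)],z)[0][:2]-p[:2]; print(n,(1e3*(c*d[0]+s*d[1])).round(1),(1e3*(-s*d[0]+c*d[1])).round(1))
a=cv2.imread('pics/side0.png').astype(int);b=cv2.imread('pics/s9.png').astype(int)
for n,(x0,y0,x1,y1) in dict(mug=(302,255,348,308),comb=(168,220,232,292),jar=(355,200,392,238),soap=(198,135,240,170)).items(): print(n,abs(a-b)[y0:y1,x0:x1].mean().round(2))
print(ctrl.get_obs()['contact_force'])
E
```

```text
lug +x top edge (exp -76) -74.9 14.4
bar +x end (exp -26) -25.5 13.6
hood corner (exp -25,-8) -23.1 -8.1
fin top -x end (exp 0,42) -0.7 34.9
orange (0,-68) -0.0 -68.1
mug 5.48
comb 11.88
jar 4.95
soap 6.86
[-0.23304497  0.92234085  0.37780193]
```

```bash
python3 - <<'E'
from h import *
a=cv2.imread('pics/side0.png').astype(int);b=cv2.imread('pics/s9.png').astype(int)
m=lambda i:(i[:,:,0]-i[:,:,2]>50)&(i[:,:,0]-i[:,:,1]>15)
for i in(a,b):
    y,x=np.nonzero(m(i)[215:300,160:240]); print('comb blob',len(x),x.mean().round(1),y.mean().round(1))
print(ctrl.finish_job())
E
```

```text
comb blob 2025 40.7 41.8
comb blob 2036 40.6 41.6
the job is handed in; nothing more can be done
None
```

The lamp is ready and the job is handed in at about 16 s of the 64 s allowed. I did it in the order asked: tab, then hood, then wheel.

- **Tab:** I pushed the lug towards lamp -x until it hit its end stop at about 12 N. The last picture puts it 25–26 mm back, with its bar clear of the hood's tongue.
- **Hood:** I pushed the fin 108 mm towards lamp +y to its end stop at about 15 N. Its front corner then measured lamp y -8.1 mm, where -8 is expected when fully open.
- **Wheel:** It started at click 2. Four one-click fingertip strokes at 10–15 N brought it to click 6. The orange bar measured lamp (0.0, -68.1) mm, level with the green marks.

**At hand-in:** the arm was raised clear, and the contact force was only sensor noise.

**Checks that disagreed or weren't made:**
- **Fin edge:** my single pick on the fin's top read about 7 mm short (lamp y 34.9 against 42). I put this down to a rough pixel pick, because the hood corner and the end-stop force both show it fully open.
- **Comb:** its picture area had changed between the first and last views, but its outline had shifted by only about 0.2 px. I take the change to be shadow.
- **Mug, jar and soap:** they showed only small picture differences. I did not measure their positions separately.
- **Shampoo and brush holder:** the gripper hid them in the last side view, so I did not check them. The planned paths kept well clear of both.

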